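# Lift the tacky varnished egg with tongs

### The job

The wooden egg on its drying stand has just been varnished and is still tacky, so it must not be touched by the gripper: pick up the steel tongs, close their tips on the egg and lift it off its stand. Finish while still holding it in the tongs, still and at least 8 cm higher than it stood. Do not drop the egg, and leave the bobbin on the other stand and all the other things on the bench where they are.

Things in the scene. Friction and masses are not known exactly. Their poses are not given: they have to be found in the camera images.
- tongs_grip (a point): Steel spring tongs lying on the mat (mat top 4 mm above the bench), arms side by side, 200 mm long, 22 mm high, 90 g. Point on the centre line, half-way up, midway between the two black finger plates (30 mm long, 22 mm high, 59 mm over both when relaxed), near the centre of mass. x points to the tips, y is across (the arms close along it), z up. The pivot is 85 mm behind it.
- tongs_tip (a point): Point midway between the two tong heads, 89 mm ahead of tongs_grip on the centre line, half-way up; same axes. The black heads are 31 mm long (they reach 16 mm ahead of this point), 22 mm high, slightly hollow towards each other, about 63 mm apart when relaxed. Each mm closed over the finger plates closes the heads by about 2 mm.
- tong_left (a joint): Closing angle of the left tong arm (the right mirrors it): 0 relaxed and open, about 0.12 closed on the egg (then about 36 mm over the finger plates), 0.20 shut. A spring opens it: closing starts at about 8 N on each finger plate and takes about 12 N at the egg, plus what pinches the egg.
- egg_mid (a point): Egg turned from pale wood, 44 mm high, 36 mm across at its widest, blunt end down on a flat foot of 24 mm diameter, about 40 g, loose on top of one of the two stands. This point is at its centre at the widest height, 18 mm above its foot; z is the egg's axis, upwards.
- bobbin_mid (a point): Bobbin of the same pale wood, on the other stand: 34 mm high, two flanges of 32 mm diameter on an 18 mm barrel, about 30 g, loose. Point at its centre, 17 mm above its foot. Leave it alone.
- stand_a_top (a point): Centre of the flat top (34 mm diameter) of one dark wooden drying stand, fixed to the bench, 45 mm high on the mat: 52 mm wide foot, 16 mm stem. Either the egg or the bobbin stands on it.
- stand_b_top (a point): The same for the other, equal stand.
- bowl: Small white ceramic bowl with three crayons, 86 mm across, 34 mm high, loose; origin under its centre. Leave alone.
- clip: Spoon-shaped steel bookmark clip lying flat, 98 mm long, 5 mm thick, loose; origin at its underside. Leave alone.
- jar: Varnish jar with a steel lid, 56 mm diameter, 65 mm high, loose; origin under its centre. Leave alone.
- brush: Brush lying flat, 160 mm long, loose; origin on its underside. Leave alone.
There are look-alikes about, which are no part of the job. What is shaped like the part that bears tongs_grip but purple is not meant.

How it is judged:
On the way, in this order (a step that is already met when the one before it is completed fails the run):
1. the tongs are picked up off the mat while the egg is still on its stand (height (world z) of tongs_grip above 0.04 m and contact force between the fingers and tongs above 1 N and distance of egg_mid from where it was at the start of the episode below 0.01 m), for 0.2 s.
2. the tongs' heads are closed on the egg (distance between egg_mid and tongs_tip below 0.02 m and contact force between tongs and egg above 1 N and value of joint tong_left above 0.08 rad), for 0.2 s.
At the end, for the whole second after the job is handed in: The gripper holds the tongs and the tongs hold the egg (centre within 22 mm of the point between the heads), egg centre over 147 mm above the bench (80 mm up), slower than 20 mm/s; bobbin moved under 15 mm, bowl, clip, jar under 25 mm, brush under 30 mm (height (world z) of egg_mid above 0.147 m and distance between egg_mid and tongs_tip below 0.022 m and contact force between tongs and egg above 1 N and contact force between the fingers and tongs above 1 N and linear speed of egg below 0.02 m/s and distance of bobbin_mid from where it was at the start of the episode below 0.015 m and distance of each of bowl, clip, jar from where it was at the start of the episode below 0.025 m and distance of brush from where it was at the start of the episode below 0.03 m); the arm keeps its last pose, push and grip.
It fails at once if the gripper or arm touches the tacky egg (contact force between any of the arm, the fingers and egg above 0.3 N).
It fails at once if the egg is dropped off its stand (height (world z) of egg_mid below 0.05 m).
It fails at once if the bobbin is disturbed (distance of bobbin_mid from where it was at the start of the episode above 0.015 m).
It also fails if it takes over 45 s, if anything falls off the work surface, if the arm or the gripper's body presses on something with over 40 N, if the wrist force passes 120 N, or if a joint passes its speed limit or range.

### The arm

A 7-joint arm with a two-finger parallel gripper is mounted at the origin on the work surface. World frame = base frame: x ahead of the robot, y to its left, z up, the work surface at z = 0. Lengths are in m, angles in rad, forces in N, time in s.
With the tool pointing down it reaches from about 0.425 to 0.875 m from the base axis. Payload 4.7 kg.
Tool frame: the origin (TCP) lies at the centre of the arm's flange, where the gripper is bolted on; the fingertips stand 173 mm ahead of it and the grasp point (between the pads) lies 155 mm ahead of it; z points along the fingers, y is the direction in which the jaws open and shut (so a half turn about z gives the same grasp; the last joint's range is limited). The gripper opens to 85 mm and grips with 20 to 120 N. Pads are 22 mm wide; open, the fingers measure 114 mm over their backs; the gripper's body (76 mm by 85 mm) begins 54 mm behind the grasp point. The pads swing forward as they close: fully open they stand 13 mm farther back than shut.
Start: joints at [-1.125, 0.321, -0.07, 1.45, 0.023, 1.371, -0.057], TCP at [0.272, 0.59, 0.405] pointing down, gripper open.
Joint ranges: [-2.86, 2.86], [-0.3, 2.09], [-1.38, 1.24], [0.06, 2.45], [-1.56, 4.7], [0.09, 2.05], [-2.69, 2.69]. Speed limits (rad/s): [2.57, 2.57, 3.14, 3.14, 3.14, 3.14, 3.14].

### API

Orientations are given as a unit quaternion [x, y, z, w].
In Python, from cell import sensors, imaging, ticket gives the robot as it stands. The module is installed in compiled form; this text tells all that it offers.
- The arm moves only by the tool apply_moves, never from a script. Its argument "moves" is a list that holds one entry, the list of rows, each a list of 7 numbers: the turn, a rotation vector about the tool's x, y, z in degrees, then the shift along the tool's x, y, z in mm, then the gripper's target within -1 to 1 (shut at 1, half-way at 0, fully open at -1). In form: [[[wx, wy, wz, x, y, z, claw], ...]]. A call has 1 to 5 rows; each row is the pose to reach, as a shift and turn from the pose commanded when the call began, along the tool's axes at that moment; what a row does not reach only later rows make up. A row lasts 1/10 s, in which the tool goes at most 50 mm and 8.59 degrees, less where a joint would pass 70% of its speed; a pose out of reach is approached as far as the arm can. A call with a gripper value outside its range is refused whole. The fingers move at their own pace and stop on an object; "squeeze" is the grip in N (left out, the last holds). Time passes only in rows, so rows that repeat a pose let the fingers close. It gives the time, the measured TCP pose, the force and the opening at its end, in the units of the state.
- sensors.sense(): the state, without advancing time (a new reading comes with each control period).
- imaging.read_camera(name): name is "scene" or "top" or "wrist"; returns a dict with "img" (480x640x3 uint8, red, green, blue), "depth" (480x640 float32, m along the optical axis (not along the pixel's ray), 0 where there is no reading), "fx", "fy", "cx", "cy" (pixels), "R" (3x3) and "t" (3): a world point X has camera coordinates R X + t. Camera axes: x right, y down, z forward; pixel columns grow to the right and rows downward; lengths in m; the calibration is good to about 2 mm. A picture is of the moment at which its call begins.
- ticket.hand_in(): hands the job in, once; it reports no verdict.
The state is a dict: "time": time; "joint_positions": joint angles; "qvel": joint speeds; "effort": joint torques, N m; "tool_pos": TCP position; "tcp_rot": TCP orientation; "force": force on the tool from outside, world axes, zero at the start; "ft_torque": the same for the moment, N m; "width": finger opening in m.
Only numpy, scipy, OpenCV 4.12 (cv2) and the standard library are available. Lean on these libraries where they do the work, as an engineer would, in place of code of your own. Each camera call takes 0.05 s, during which the arm holds its last target. There are 200 camera calls.

## Working session

There is one attempt and no reset: what is moved stays moved. The work goes in short steps, Python scripts to look and compute and a tool call to move; the robot and the scene stay as the last step left them, time stands still between calls to the robot, and variables do not carry over. Pictures are saved under pics/ and viewed, about 8 in all and at most 12, crops included, and the job is handed in when it is done.

Besides the shell and the picture viewer there is one more tool, called after "Call:" by a JSON object that holds its "op" and its "data". apply_moves: Moves the arm, as the interface text tells. Its arguments: {"type":"object","properties":{"moves":{"type":"array"},"squeeze":{"type":"number"}},"required":["moves"]}

```bash
mkdir -p pics
cat > h.py <<'E'
import numpy as np, cv2
from cell import sensors, imaging, ticket
def cam(n):
    c=imaging.read_camera(n); c['R']=np.array(c['R']); c['t']=np.array(c['t']); return c
def pts(c):
    v,u=np.mgrid[0:480,0:640]; d=c['depth']
    p=np.stack([(u-c['cx'])/c['fx']*d,(v-c['cy'])/c['fy']*d,d],-1)
    return (p-c['t'])@c['R']
def ray(c,u,v,z):
    d=c['R'].T@np.array([(u-c['cx'])/c['fx'],(v-c['cy'])/c['fy'],1]); o=-c['R'].T@c['t']
    return o+d*(z-o[2])/d[2]
def proj(c,X):
    p=c['R']@np.array(X)+c['t']; return p[0]/p[2]*c['fx']+c['cx'],p[1]/p[2]*c['fy']+c['cy']
def save(n,im): cv2.imwrite('pics/'+n+'.png',im[...,::-1])
E
python3 - <<'E'
from h import *
s=sensors.sense(); print({k:np.round(v,3).tolist() for k,v in s.items()})
for n in('top','scene'):
    c=cam(n); save(n,c['img']); np.savez(n,**c); print(n,-c['R'].T@c['t'],c['fx'],c['R'].round(2).tolist())
E
```

```text
{'time': 0.0, 'joint_positions': [-1.125, 0.322, -0.07, 1.452, 0.023, 1.371, -0.057], 'qvel': [0.001, 0.001, 0.0, 0.0, -0.0, 0.001, -0.0], 'effort': [0.0, -49.358, -0.382, -31.434, 0.013, 0.011, 0.0], 'tool_pos': [0.272, 0.59, 0.404], 'tcp_rot': [0.214, 0.977, -0.001, -0.0], 'force': [-0.245, -0.864, -0.339], 'ft_torque': [0.034, 0.02, -0.022], 'width': 0.085}
top [ 0.24754241 -0.05253991  1.27172517] 566.1225671226616 [[0.04, -1.0, 0.0], [-0.98, -0.04, -0.21], [0.21, 0.01, -0.98]]
scene [ 0.92567189 -0.82462143  0.86670197] 522.9280567228748 [[0.86, 0.51, 0.02], [0.35, -0.57, -0.75], [-0.37, 0.65, -0.67]]
```

View pics/top.png

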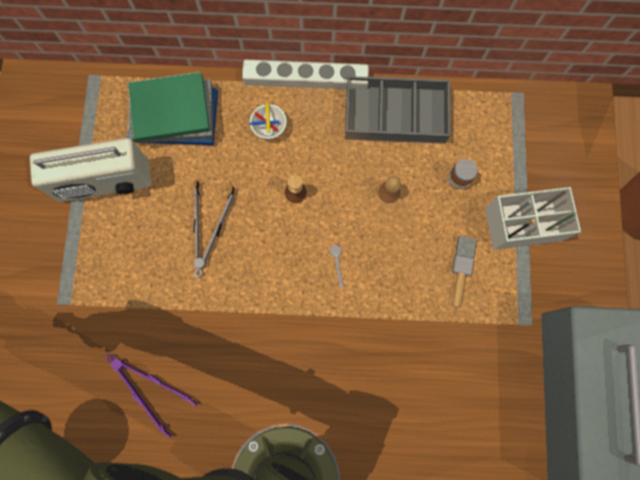

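View pics/scene.png

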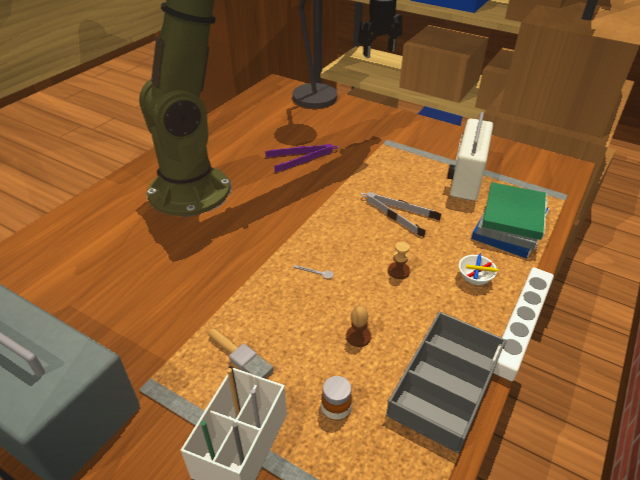

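Top view: the steel tongs have their pivot at (199,268) and heads at (197,184) and (233,190). The look-alike is the purple tongs at (150,395); the small spoon clip at (338,262) is also steel. The pale wood pieces are the bobbin with flanges at (296,186) and the egg at (391,186). I choose the steel tongs and the right-hand egg, and check both in a crop.

Run:
```python
from h import *
c=dict(np.load('top.npz')); im=c['img']
a=cv2.resize(im[165:285,170:270],None,fx=5,fy=5,interpolation=cv2.INTER_CUBIC)
b=cv2.resize(im[165:215,270:410],None,fx=2,fy=2,interpolation=cv2.INTER_CUBIC)
o=np.zeros((600,790,3),np.uint8); o[:600,:500]=a; o[:100,505:785]=b
s=dict(np.load('scene.npz')); o[110:410,505:785]=cv2.resize(s['img'][235:350,340:447],(280,300),interpolation=cv2.INTER_CUBIC); save('crop',o)
P=pts(c); 
for n,c in(('top',c),('scene',s)):
    P=pts(c);z=P[...,2]
    # stand/obj blobs: height above 0.03 in mat region
    m=((z>0.035)&(z<0.13)&(P[...,0]>.3)&(P[...,0]<.85)&(abs(P[...,1])<.45)).astype(np.uint8)
    k,l,st,ce=cv2.connectedComponentsWithStats(m)
    for i in range(1,k):
        if 40<st[i,4]<900:
            q=P[l==i]; print(n,st[i],ce[i].round(),q.min(0).round(3),q.max(0).round(3),q[q[:,2]>q[:,2].max()-.015].mean(0).round(3))
```

```text
top [346  98 104  41 833] [399. 126.] [ 0.765 -0.342  0.035] [ 0.85  -0.102  0.061] [ 0.787 -0.223  0.051]
top [249 101  37  26 236] [265. 115.] [0.776 0.038 0.035] [0.838 0.122 0.054] [0.805 0.088 0.043]
top [450 159  28  26 526] [464. 171.] [ 0.655 -0.399  0.035] [ 0.707 -0.346  0.076] [ 0.682 -0.373  0.068]
top [288 175  15  19 242] [295. 184.] [ 0.616 -0.009  0.04 ] [0.648 0.023 0.089] [0.632 0.007 0.082]
top [384 176  17  18 239] [392. 184.] [ 0.622 -0.226  0.045] [ 0.655 -0.193  0.096] [ 0.639 -0.21   0.088]
top [489 195  18  52 534] [498. 219.] [ 0.515 -0.45   0.035] [ 0.616 -0.432  0.104] [ 0.572 -0.441  0.096]
scene [393 242  16  22 280] [401. 252.] [ 0.617 -0.012  0.042] [0.65  0.025 0.086] [0.634 0.005 0.081]
scene [467 253  31  27 213] [483. 265.] [0.769 0.057 0.035] [0.836 0.123 0.051] [0.805 0.09  0.04 ]
scene [458 255  16  25  56] [464. 267.] [0.751 0.036 0.035] [0.798 0.111 0.04 ] [0.766 0.066 0.037]
scene [350 306  18  25 371] [359. 318.] [ 0.625 -0.229  0.042] [ 0.659 -0.2    0.093] [ 0.644 -0.215  0.086]
scene [233 368  53  46 898] [261. 387.] [ 0.521 -0.45   0.035] [ 0.618 -0.431  0.102] [ 0.575 -0.442  0.095]
```

View pics/crop.png

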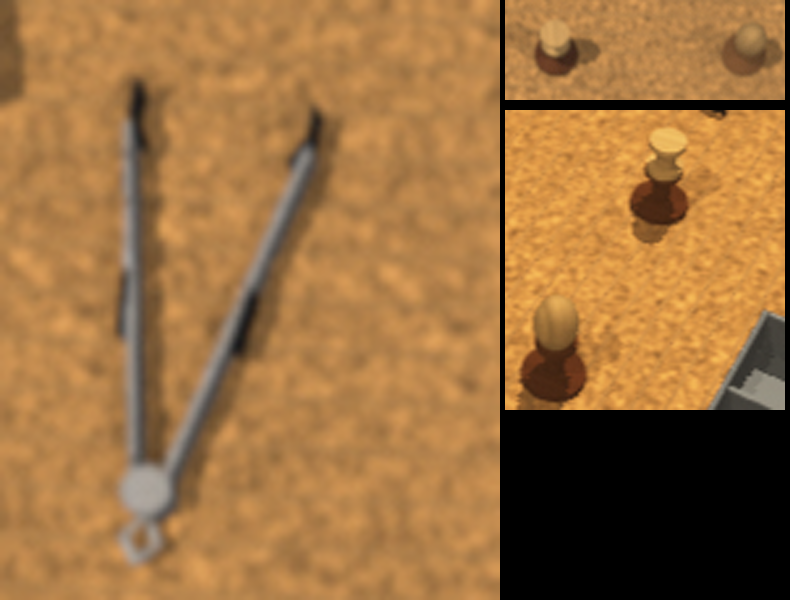

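The crop confirms the choice: steel tongs with black plates and heads, the egg (smooth, pointed) on the right stand, the flanged bobbin on the left one.

```bash
cat >> h.py <<'E'
from scipy.spatial.transform import Rotation as Ro
def rel(g,d,sgn=1):
    """tool-frame shift (mm) for grasp point at g, tool pointing down, and z-turn so that jaws lie across direction d"""
    s=sensors.sense(); R=Ro.from_quat(s['tcp_rot']).as_matrix(); p=np.array(s['tool_pos'])
    t=np.array(g)+[0,0,.155]; sh=R.T@(t-p)*1000
    y=np.array([-d[1],d[0],0])/np.hypot(*d[:2])
    z=np.array([0,0,-1.]); best=None
    for k in(1,-1):
        T=np.stack([np.cross(k*y,z),k*y,z],1); rv=Ro.from_matrix(R.T@T).as_rotvec(degrees=True)
        if best is None or np.linalg.norm(rv)<np.linalg.norm(best): best=rv
    return best.round(2),sh.round(1)
E
python3 - <<'E'
from h import *
c=dict(np.load('top.npz'))
f=lambda u,v,z:ray(c,170+u/5-.4,165+v/5-.4,z)
piv=f(147,490,.026); pl,pr=f(124,302,.026),f(246,323,.026); hl,hr=f(140,115,.026),f(307,138,.026)
print(piv,pl,pr,hl,hr); d=(hl+hr)/2-piv; print('len',np.linalg.norm(d),'(174) plates',np.linalg.norm(pl-pr),'heads',np.linalg.norm(hl-hr))
g=(pl+pr)/2; u=d/np.linalg.norm(d); print('grip',g,piv+.085*u,'ang',np.degrees(np.arctan2(u[1],u[0])))
s=sensors.sense();print(Ro.from_quat(s['tcp_rot']).as_matrix().round(3).tolist())
print(rel(np.r_[(piv+.085*u)[:2],.2],u))
E
```

```text
[0.45217436 0.21334071 0.026     ] [0.53780148 0.23100704 0.026     ] [0.53039684 0.17509138 0.026     ] [0.62615742 0.23125179 0.026     ] [0.61842735 0.15386735 0.026     ]
len 0.1713826109220006 (174) plates 0.056403815261001154 heads 0.07776957170452962
grip [0.53409916 0.20304921 0.026     ] [0.53654717 0.20303396 0.026     ] ang -6.964586206513449
[[-0.908, 0.418, -0.001], [0.418, 0.908, -0.002], [-0.0, -0.002, -1.0]]
(array([-1.000e-01, -1.000e-02, -1.778e+01]), array([-402.3, -240.8,   49.2]))
```

Call:
{"op": "apply_moves", "data": {"moves": [[[0, 0, -4, -80, -48, 10, -1], [0, 0, -8, -115, -70, 14, -1], [0, 0, -12, -160, -96, 20, -1], [0, 0, -15, -200, -120, 24, -1], [0, 0, -17.8, -240, -144, 30, -1]]]}}

```text
time: 0.6
tool_pos: [0.4129, 0.383, 0.3779]
tcp_rot: [0.059, 0.998, -0.0, -0.0]
force: [0.5, 0.1, -0.3]
width: 0.0854
```

Run:
```python
from h import *
print(sensors.sense()['time'],sensors.sense()['tool_pos']); u=np.array([.9926,-.1213])
print(rel([.5365,.203,.2],u))
```

```text
0.6 [0.41286654 0.38299368 0.37791943]
(array([-0.01, -0.  ,  0.15]), array([-144.1, -164. ,   22.9]))
```

Call:
{"op": "apply_moves", "data": {"moves": [[[0, 0, 0, -33, -37, 5, -1], [0, 0, 0, -66, -74, 10, -1], [0, 0, 0, -99, -111, 15, -1], [0, 0, 0, -125, -142, 20, -1], [0, 0, 0, -144, -164, 23, -1]]]}}

```text
time: 1.1
tool_pos: [0.5365, 0.2011, 0.3546]
tcp_rot: [0.062, 0.998, -0.001, -0.0]
force: [0.2, 0.5, -0.0]
width: 0.0854
```

Run:
```python
from h import *
s=sensors.sense(); print(s['time'],s['tool_pos'],s['tcp_rot'])
c=cam('wrist'); np.savez('w1',**c); save('w1',c['img']); print(-c['R'].T@c['t'],c['R'].round(2).tolist())
for n,p in(('piv',(.452,.213,.026)),('grip',(.5365,.203,.026)),('tip',(.6245,.192,.026))): print(n,proj(c,p))
```

```text
1.1 [0.53648938 0.20111748 0.35462253] [ 6.23702397e-02  9.98052778e-01 -7.64106050e-04 -1.48746773e-04]
[0.45308176 0.21065478 0.32384999] [[0.12, 0.99, -0.0], [0.94, -0.12, 0.33], [0.32, -0.04, -0.95]]
piv (np.float64(322.39183464899423), np.float64(92.66803945885619))
grip (np.float64(322.79906360679456), np.float64(213.9567804199463))
tip (np.float64(322.4366555605202), np.float64(319.15366951087384))
```

View pics/w1.png

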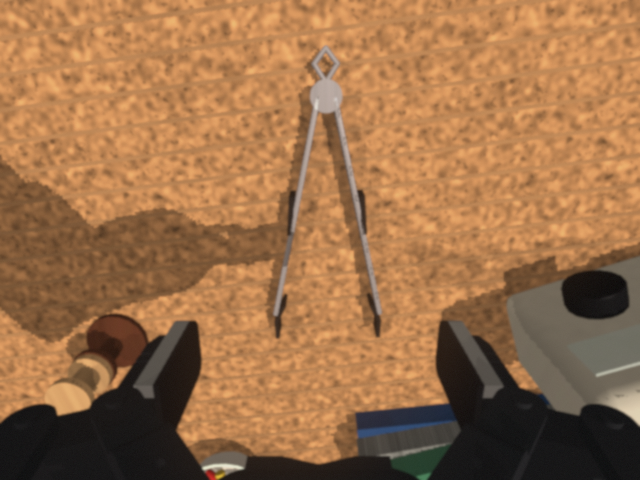

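Run:
```python
from h import *
c=dict(np.load('w1.npz'))
f=lambda u,v:ray(c,u,v,.026)
piv,g,h=f(325,96),f(326.5,212),f(327.5,314); pl,pr=f(290,212),f(364,212)
d=h-piv;u=d/np.linalg.norm(d); G=piv+.085*u
print(piv,g,h,'len',np.linalg.norm(d),'plates',np.linalg.norm(pl-pr),'G',G,'ang',np.degrees(np.arctan2(u[1],u[0])))
P=pts(c); m=(P[...,2]>.035)&(P[...,2]<.25)&(c['depth']>.1); q=P[m]; q=q[np.abs(q[:,0]-G[0])<.12]
a=(q[:,:2]-G[:2])@np.array([-u[1],u[0]]); print('clear left',a[a>0].min() if (a>0).any() else 0,'right',a[a<0].max() if (a<0).any() else 0)
t=(g+G)/2; t[2]=.012; print(rel(t,u)); print(rel(np.r_[t[:2],.08],u))
```

```text
[0.45433701 0.21449685 0.026     ] [0.53534496 0.2059072  0.026     ] [0.62030887 0.19663858 0.026     ] len 0.16692985956465933 plates 0.05491427705381164 G [0.5388492  0.20540349 0.026     ] ang -6.1412932032426
clear left 0.03432037417676265 right -0.04474421184732372
(array([-0.26,  0.08, -1.33]), array([  3. ,   9.6, 187.2]))
(array([-0.26,  0.08, -1.33]), array([  2.9,   9.3, 119.2]))
```

Run:
```python
from h import *
c=dict(np.load('top.npz')); P=pts(c); q=P[100:260,30:180].reshape(-1,3); q=q[(q[:,2]>.03)&(q[:,2]<.3)&(q[:,0]<.72)]
print('radio min y',q[:,1].min(), q[q[:,1].argmin()], 'z max',q[:,2].max()); q=q[q[:,0]<.6]; print(len(q) and q[q[:,1].argmin()])
u=np.array([.994,-.112]); print(rel([.537,.2045,.02],u))
```

```text
radio min y 0.3426354233420594 [0.6369101  0.34263542 0.06306926] z max 0.17807843649453864
[0.59984332 0.39330543 0.03980335]
(array([-0.26,  0.08, -1.05]), array([  3. ,   8.4, 179.2]))
```

Call:
{"op": "apply_moves", "data": {"moves": [[[-0.2, 0, -1, 3, 8, 45, -1], [-0.2, 0, -1, 3, 8, 90, -1], [-0.2, 0, -1, 3, 8, 125, -1], [-0.2, 0, -1, 3, 8, 150, -1], [-0.2, 0, -1, 3, 8, 165, -1]]]}}

```text
time: 1.65
tool_pos: [0.5319, 0.2129, 0.1875]
tcp_rot: [0.052, 0.999, 0.001, -0.002]
force: [-0.3, 0.2, -0.2]
width: 0.0852
```

Call:
{"op": "apply_moves", "data": {"moves": [[[0, 0, 0, 0, 0, 8, -1], [0, 0, 0, 0, 0, 13, -1], [0, 0, 0, 0, 0, 13, 0.1], [0, 0, 0, 0, 0, 13, 0.2]]], "squeeze": 20}}

```text
time: 2.05
tool_pos: [0.5339, 0.2131, 0.1785]
tcp_rot: [0.052, 0.999, 0.002, 0.001]
force: [0.6, -0.7, 1.7]
width: 0.0592
```

Run:
```python
from h import *
s=sensors.sense(); print(s['time'],s['tool_pos'],s['force'],s['width'])
c=cam('wrist'); np.savez('w2',**c); save('w2',c['img'])
```

```text
2.05 [0.53386725 0.21310927 0.17854433] [ 0.63295398 -0.71735112  1.71240525] 0.05924501273485443
```

View pics/w2.png

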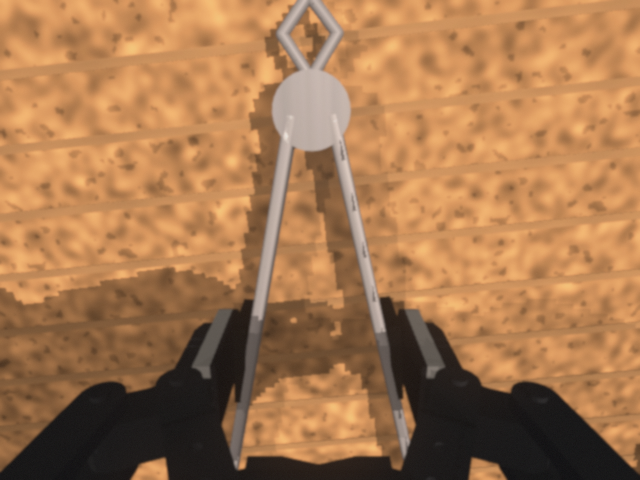

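Call:
{"op": "apply_moves", "data": {"moves": [[[0, 0, 0, 0, 0, 0, -0.3], [0, 0, 0, 0, 0, 0, -0.3], [0, 0, 0, 0, 0, 0, -0.3]]], "squeeze": 20}}

```text
time: 2.4
tool_pos: [0.5342, 0.2135, 0.1791]
tcp_rot: [0.052, 0.999, 0.003, 0.002]
force: [-0.1, -0.4, 5.9]
width: 0.0555
```

Call:
{"op": "apply_moves", "data": {"moves": [[[0, 0, 0, 0, 0, -5, -0.3], [0, 0, 0, 0, 0, -20, -0.3], [0, 0, 0, 0, 0, -45, -0.3], [0, 0, 0, 0, 0, -75, -0.3], [0, 0, 0, 0, 0, -100, -0.3]]]}}

```text
time: 2.9
tool_pos: [0.5331, 0.2127, 0.2796]
tcp_rot: [0.052, 0.999, 0.002, 0.0]
force: [0.7, 0.4, -0.5]
width: 0.0552
```

Call:
{"op": "apply_moves", "data": {"moves": [[[0, 0, 0, 0, 0, -10, -0.3], [0, 0, 0, 0, 0, -20, -0.3], [0, 0, 0, 0, 0, -20, -0.3]]]}}

```text
time: 3.2
tool_pos: [0.5333, 0.2127, 0.2982]
tcp_rot: [0.052, 0.999, 0.002, 0.001]
force: [-0.6, 0.5, -1.0]
width: 0.0556
```

Run:
```python
from h import *
s=sensors.sense(); print(s['time'],s['tool_pos'],s['tcp_rot'],s['force'],s['width'])
c=cam('wrist'); np.savez('w3',**c); t=cam('scene'); np.savez('s3',**t)
o=np.zeros((480,800,3),np.uint8); o[:,:400]=c['img'][:,120:520]; o[:,400:]=cv2.resize(t['img'][100:340,240:440],None,fx=2,fy=2); save('w3',o)
```

```text
3.2 [0.53329981 0.2127455  0.29822523] [5.17846360e-02 9.98655756e-01 2.12867103e-03 7.07612831e-04] [-0.59734592  0.46871952 -1.00505899] 0.05555133034564146
```

View pics/w3.png

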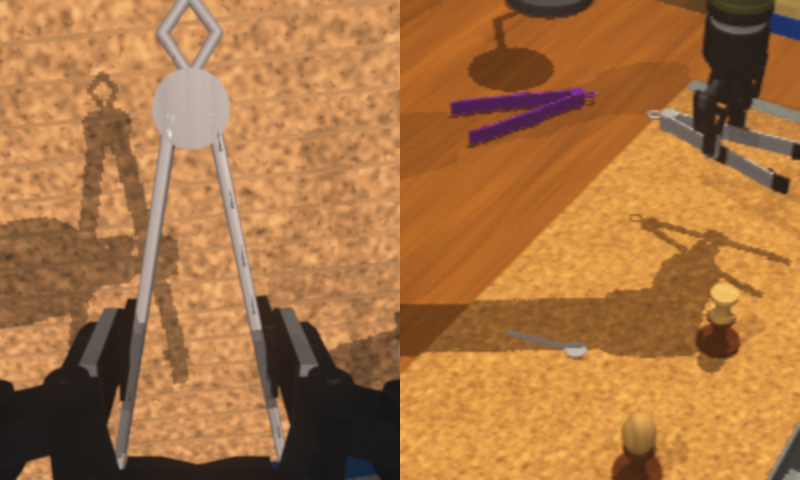

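Run:
```python
from h import *
c=dict(np.load('s3.npz')); P=pts(c); im=c['img']
m=np.zeros((480,640),bool); m[130:230,350:520]=1; m&=(P[...,2]>.11)&(P[...,2]<.16)&(P[...,0]<.72)&(P[...,1]<.33)
q=P[m]; s=sensors.sense(); R=Ro.from_quat(s['tcp_rot']).as_matrix(); tp=np.array(s['tool_pos']); T=(q-tp)@R
for a in np.arange(-.11,.12,.02):
    k=abs(T[:,0]+0-a)<.01
    if k.sum()>4: t=T[k]; print(round(a,2),k.sum(),'y',t[:,1].min().round(3),t[:,1].max().round(3),'z',np.percentile(t[:,2],[2,50,98]).round(3),'wx',q[k,0].mean().round(3))
w=dict(np.load('w3.npz')); 
for n,u,v in(('pivot',311,108),('plL',255,310),('plR',383,310)):
    p=ray(w,u,v,tp[2]-.153); print(n,((p-tp)@R).round(4))
print('ax',R.round(3).tolist())
```

```text
-0.11 58 y -0.042 0.043 z [0.152 0.164 0.174] wx 0.636
-0.09 143 y -0.044 0.04 z [0.152 0.162 0.175] wx 0.622
-0.07 124 y -0.042 0.04 z [0.153 0.163 0.175] wx 0.602
-0.05 129 y -0.038 0.036 z [0.152 0.164 0.175] wx 0.582
-0.03 118 y -0.034 0.03 z [0.153 0.163 0.176] wx 0.562
-0.01 195 y -0.046 0.034 z [0.138 0.157 0.175] wx 0.541
0.01 101 y -0.044 0.032 z [0.138 0.155 0.175] wx 0.527
0.03 52 y -0.025 0.006 z [0.154 0.164 0.174] wx 0.5
0.05 63 y -0.022 0.011 z [0.152 0.161 0.175] wx 0.481
0.07 91 y -0.019 0.01 z [0.151 0.16  0.175] wx 0.463
0.09 51 y -0.017 0.006 z [0.152 0.16  0.175] wx 0.445
0.11 9 y -0.013 0.002 z [0.16  0.164 0.167] wx 0.427
pivot [ 0.0795 -0.0025  0.1531]
plL [ 0.0147 -0.0216  0.153 ]
plR [0.0147 0.0214 0.1531]
ax [[-0.995, 0.103, -0.001], [0.103, 0.995, 0.003], [0.001, 0.003, -1.0]]
```

```bash
cat >> h.py <<'E'
def tipmove(egg,tip):
    s=sensors.sense(); R=Ro.from_quat(s['tcp_rot']).as_matrix(); t=np.array(s['tool_pos'])+R@np.array(tip)
    return t.round(4),(R.T@(np.array(egg)-t)*1000).round(1)
E
python3 - <<'E'
from h import *
c=dict(np.load('s3.npz')); P=pts(c)
s=sensors.sense(); R=Ro.from_quat(s['tcp_rot']).as_matrix(); tp=np.array(s['tool_pos'])
m=np.zeros((480,640),bool); m[130:230,350:520]=1; m&=(P[...,2]>.11)&(P[...,2]<.16)&(P[...,0]<.72)&(P[...,1]<.33)
T=(P[m]-tp)@R
for sg in(-1,1): k=T[sg*T[:,1]>.01]; print(sg,np.sort(k[:,0])[[0,2,4,8]].round(4))
print('pivot back',np.sort(T[:,0])[[-1,-3,-8]].round(4))
print(tipmove([.6405,-.2125,.115],[-.0935,-.001,.1635]))
E
```

```text
-1 [-0.1108 -0.1085 -0.1081 -0.1072]
1 [-0.1086 -0.1068 -0.1065 -0.1046]
pivot back [0.1119 0.1085 0.1015]
(array([0.6255, 0.2023, 0.1327]), array([ -57.9, -411.1,   16.6]))
```

Call:
{"op": "apply_moves", "data": {"moves": [[[0, 0, 0, -4, -20, 0, -0.3], [0, 0, 0, -10, -60, 0, -0.3], [0, 0, 0, -16, -100, 0, -0.3], [0, 0, 0, -22, -140, 0, -0.3], [0, 0, 0, -28, -180, 0, -0.3]]]}}

```text
time: 3.8
tool_pos: [0.5417, 0.0292, 0.2952]
tcp_rot: [0.052, 0.999, 0.001, -0.001]
force: [-0.0, 0.2, -0.8]
width: 0.0556
```

Call:
{"op": "apply_moves", "data": {"moves": [[[0, 0, 0, -6, -40, 0, -0.3], [0, 0, 0, -12, -80, 0, -0.3], [0, 0, 0, -18, -120, 0, -0.3], [0, 0, 0, -24, -160, 0, -0.3], [0, 0, 0, -28, -190, 0, -0.3]]]}}

```text
time: 4.3
tool_pos: [0.5497, -0.164, 0.2946]
tcp_rot: [0.053, 0.999, 0.001, -0.001]
force: [0.4, 0.7, -0.7]
width: 0.0556
```

Call:
{"op": "apply_moves", "data": {"moves": [[[0, 0, 0, -1, -20, 0, -0.3], [0, 0, 0, -2, -35, 0, -0.3], [0, 0, 0, -2, -40, 0, -0.3], [0, 0, 0, -2, -40, 0, -0.3]]]}}

```text
time: 4.7
tool_pos: [0.5483, -0.2011, 0.2952]
tcp_rot: [0.052, 0.999, 0.002, -0.001]
force: [0.2, -0.0, -0.7]
width: 0.0554
```

Run:
```python
from h import *
s=sensors.sense(); print(s['time'],s['tool_pos'],s['tcp_rot'],s['force'],s['width'])
print(tipmove([.6405,-.2125,.067],[-.093,-.001,.1635]))
o=np.zeros((480,800,3),np.uint8)
for n,x,(u,v),k in(('top',0,(391,184),5),('scene',400,(359,300),3)):
    c=cam(n); np.savez(n+'4',**c); w=200//k; h=240//k; o[:2*h*k,x:x+2*w*k]=cv2.resize(c['img'][v-h:v+h,u-w:u+w],None,fx=k,fy=k,interpolation=cv2.INTER_CUBIC)
save('v4',o)
```

```text
4.7 [ 0.54825877 -0.20108661  0.29520828] [ 5.20549346e-02  9.98642253e-01  1.91731884e-03 -5.08654941e-04] [ 0.1670252  -0.04132164 -0.73558879] 0.05542892570904151
(array([ 0.6405, -0.2111,  0.1316]), array([-0.2, -1.6, 64.6]))
```

View pics/v4.png

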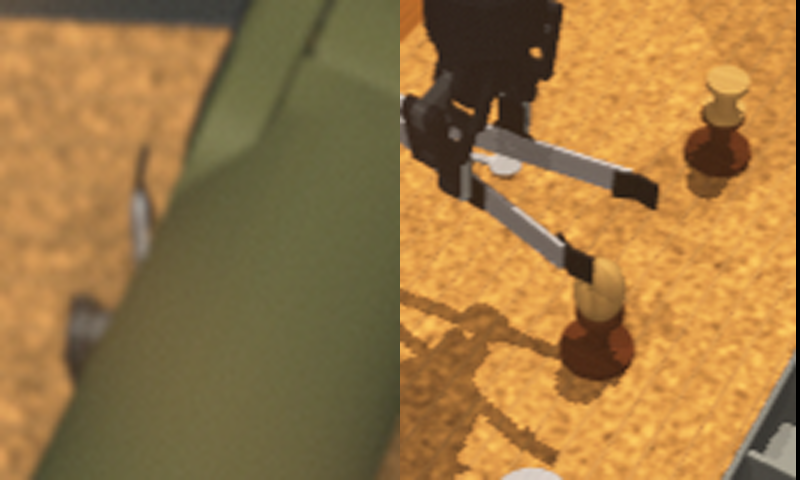

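Run:
```python
from h import *
c=dict(np.load('scene4.npz')); P=pts(c)
m=np.zeros((480,640),bool); m[255:345,280:440]=1
s=sensors.sense(); R=Ro.from_quat(s['tcp_rot']).as_matrix(); tp=np.array(s['tool_pos'])
h=P[m&(P[...,2]>.118)&(P[...,2]<.146)]; T=(h-tp)@R
for sg in(-1,1):
    k=T[(sg*T[:,1]>.01)&(T[:,0]<-.06)]; print(sg,'front',np.sort(k[:,0])[[0,2,4,8]].round(4)); f=k[k[:,0]<-.08]; print(np.percentile(f[:,1],[2,50,98]).round(4),np.percentile(f[:,2],[2,98]).round(4))
e=P[m&(P[...,2]>.052)&(P[...,2]<.098)&(np.hypot(P[...,0]-.641,P[...,1]+.212)<.03)]
E=(e-tp)@R; print('egg tool',np.percentile(E,[1,99],axis=0).round(4).tolist(), e[:,2].max())
# least-squares circle fit per egg at widest band
b=e[(e[:,2]>.06)&(e[:,2]<.076)]; A=np.c_[2*b[:,:2],np.ones(len(b))]; x=np.linalg.lstsq(A,(b[:,:2]**2).sum(1),rcond=None)[0]; print('circle',x[:2],np.sqrt(x[2]+x[:2]@x[:2]),len(b))
```

```text
-1 front [-0.1093 -0.109  -0.1086 -0.1071]
[-0.042  -0.0399 -0.0346] [0.153  0.1748]
1 front [-0.1077 -0.1073 -0.107  -0.1062]
[0.0305 0.0368 0.0405] [0.1532 0.1757]
egg tool [[-0.1102, -0.0199, 0.2013], [-0.0811, 0.0079, 0.2404]] 0.09487479773336392
circle [ 0.64149675 -0.21090885] 0.01619354583528601 97
```

Call:
{"op": "apply_moves", "data": {"moves": [[[0, 0, 0, -1, -0.5, 15, -0.3], [0, 0, 0, -1, -0.5, 35, -0.3], [0, 0, 0, -1, -0.5, 52, -0.3], [0, 0, 0, -1, -0.5, 61, -0.3], [0, 0, 0, -1, -0.5, 64, -0.3]]]}}

```text
time: 5.3
tool_pos: [0.5491, -0.2005, 0.2301]
tcp_rot: [0.051, 0.999, 0.002, -0.001]
force: [-0.2, -0.0, -0.6]
width: 0.0559
```

Call:
{"op": "apply_moves", "data": {"moves": [[[0, 0, 0, 0, 0, 0, -0.3], [0, 0, 0, 0, 0, 0, -0.3]]]}}

```text
time: 5.5
tool_pos: [0.5498, -0.2015, 0.2326]
tcp_rot: [0.052, 0.999, 0.002, 0.001]
force: [0.8, -0.4, 0.2]
width: 0.0555
```

Run:
```python
from h import *
s=sensors.sense(); print(s['time'],s['tool_pos'],s['force'],s['width'])
print(tipmove([.641,-.2115,.067],[-.0925,-.001,.1635]))
c=cam('scene'); save('v5',cv2.resize(c['img'][240:360,290:430],None,fx=5,fy=5,interpolation=cv2.INTER_CUBIC))
```

```text
5.5 [ 0.54984511 -0.20148192  0.23257262] [ 0.76513588 -0.42315993  0.15382234] 0.05550313834521536
(array([ 0.642 , -0.2115,  0.0692]), array([ 1. , -0.1,  2.2]))
```

View pics/v5.png

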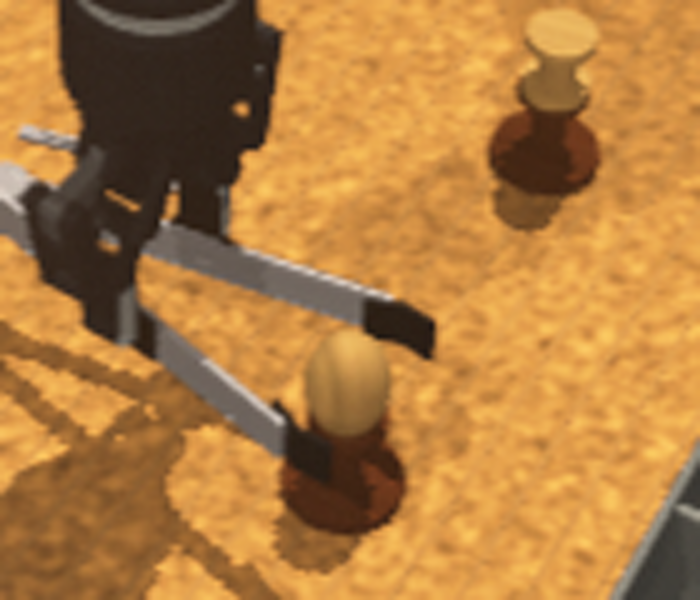

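Call:
{"op": "apply_moves", "data": {"moves": [[[0, 0, 0, 0, 0, -1, -0.15], [0, 0, 0, 0, 0, -1, 0.0], [0, 0, 0, 0, 0, -1, 0.1], [0, 0, 0, 0, 0, -1, 0.15], [0, 0, 0, 0, 0, -1, 0.2]]], "squeeze": 30}}

```text
time: 6.05
tool_pos: [0.5495, -0.2016, 0.2331]
tcp_rot: [0.052, 0.999, 0.002, 0.0]
force: [0.8, -0.5, 0.4]
width: 0.0376
```

Call:
{"op": "apply_moves", "data": {"moves": [[[0, 0, 0, 0, 0, 0, 0.3], [0, 0, 0, 0, 0, 0, 0.5], [0, 0, 0, 0, 0, 0, 0.6], [0, 0, 0, 0, 0, 0, 0.6], [0, 0, 0, 0, 0, 0, 0.6]]], "squeeze": 30}}

```text
time: 6.55
tool_pos: [0.5495, -0.2015, 0.2329]
tcp_rot: [0.052, 0.999, 0.002, 0.0]
force: [0.8, -0.5, 0.2]
width: 0.0372
```

Run:
```python
from h import *
s=sensors.sense(); print(s['time'],s['tool_pos'],s['force'],s['width'])
c=cam('scene'); save('v6',cv2.resize(c['img'][240:360,290:430],None,fx=5,fy=5,interpolation=cv2.INTER_CUBIC))
```

```text
6.55 [ 0.54945823 -0.20154362  0.23294229] [ 0.80156848 -0.53282226  0.23921255] 0.03717412519829435
```

View pics/v6.png

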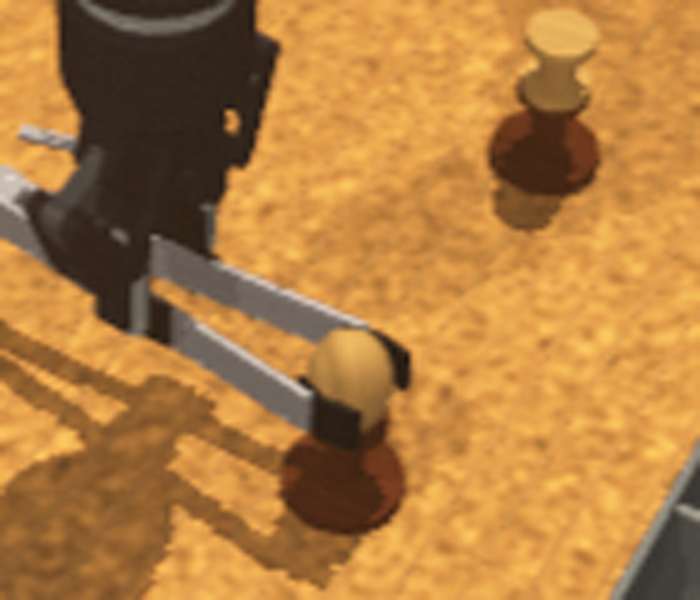

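The heads are closed on the egg (fingers stopped at 37 mm) and the egg is still upright on its stand. I raise the grip a little, then lift gently.

Call:
{"op": "apply_moves", "data": {"moves": [[[0, 0, 0, 0, 0, 0, 0.6], [0, 0, 0, 0, 0, 0, 0.6], [0, 0, 0, 0, 0, -2, 0.6], [0, 0, 0, 0, 0, -6, 0.6], [0, 0, 0, 0, 0, -12, 0.6]]], "squeeze": 40}}

```text
time: 7.1
tool_pos: [0.549, -0.2012, 0.2446]
tcp_rot: [0.052, 0.999, 0.002, -0.001]
force: [-0.7, 0.8, -2.1]
width: 0.0367
```

Call:
{"op": "apply_moves", "data": {"moves": [[[0, 0, 0, 0, 0, -8, 0.6], [0, 0, 0, 0, 0, -18, 0.6], [0, 0, 0, 0, 0, -30, 0.6], [0, 0, 0, 0, 0, -42, 0.6], [0, 0, 0, 0, 0, -54, 0.6]]]}}

```text
time: 7.6
tool_pos: [0.5494, -0.2018, 0.3004]
tcp_rot: [0.052, 0.999, 0.002, 0.001]
force: [0.5, 0.2, -1.6]
width: 0.037
```

Call:
{"op": "apply_moves", "data": {"moves": [[[0, 0, 0, 0, 0, -12, 0.6], [0, 0, 0, 0, 0, -24, 0.6], [0, 0, 0, 0, 0, -34, 0.6], [0, 0, 0, 0, 0, -40, 0.6], [0, 0, 0, 0, 0, -44, 0.6]]]}}

```text
time: 8.1
tool_pos: [0.5494, -0.2019, 0.3435]
tcp_rot: [0.052, 0.999, 0.002, 0.0]
force: [0.4, -0.3, -1.4]
width: 0.037
```

Call:
{"op": "apply_moves", "data": {"moves": [[[0, 0, 0, 0, 0, -2, 0.6], [0, 0, 0, 0, 0, -2, 0.6], [0, 0, 0, 0, 0, -2, 0.6], [0, 0, 0, 0, 0, -2, 0.6], [0, 0, 0, 0, 0, -2, 0.6]]]}}

```text
time: 8.6
tool_pos: [0.5493, -0.2019, 0.3446]
tcp_rot: [0.052, 0.999, 0.002, -0.0]
force: [0.4, 0.9, -2.3]
width: 0.0369
```

Run:
```python
from h import *
s=sensors.sense(); print(s['time'],s['tool_pos'],s['force'],s['width'],np.abs(s['qvel']).max())
print(tipmove([.641,-.2115,.067],[-.0925,-.001,.1635]))
c=cam('scene'); P=pts(c); save('v7',cv2.resize(c['img'][150:360,270:530],None,fx=2.8,fy=2.8,interpolation=cv2.INTER_CUBIC))
m=(np.hypot(P[...,0]-.641,P[...,1]+.2115)<.02)&(P[...,2]>.1)&(P[...,2]<.25); hsv=cv2.cvtColor(c['img'],cv2.COLOR_RGB2HSV); m&=(hsv[...,1]>70)&(hsv[...,2]>90)
q=P[m]; print(len(q),np.percentile(q,[2,50,98],axis=0).round(3))
a=dict(np.load('scene.npz')); A=pts(a)
for n,(r0,r1,u0,u1) in dict(bobbin=(235,265,390,412),bowl=(250,285,455,500),jar=(372,420,318,355)).items():
    f=lambda X:np.median(X[r0:r1,u0:u1].reshape(-1,3),0).round(4); print(n,f(A),f(P))
```

```text
8.6 [ 0.54929943 -0.20185458  0.3445589 ] [ 0.3924642   0.91586431 -2.29351086] 0.0369408223698787 0.0021851839323064853
(array([ 0.6412, -0.2118,  0.181 ]), array([ 2.00e-01, -1.00e-01,  1.14e+02]))
275 [[ 0.628 -0.226  0.167]
 [ 0.646 -0.217  0.193]
 [ 0.658 -0.201  0.202]]
bobbin [0.6238 0.0418 0.0057] [0.624  0.0412 0.0055]
bowl [0.7905 0.0955 0.0105] [0.7907 0.0951 0.0107]
jar [ 0.6847 -0.3772  0.0363] [ 0.6847 -0.3773  0.0368]
```

View pics/v7.png

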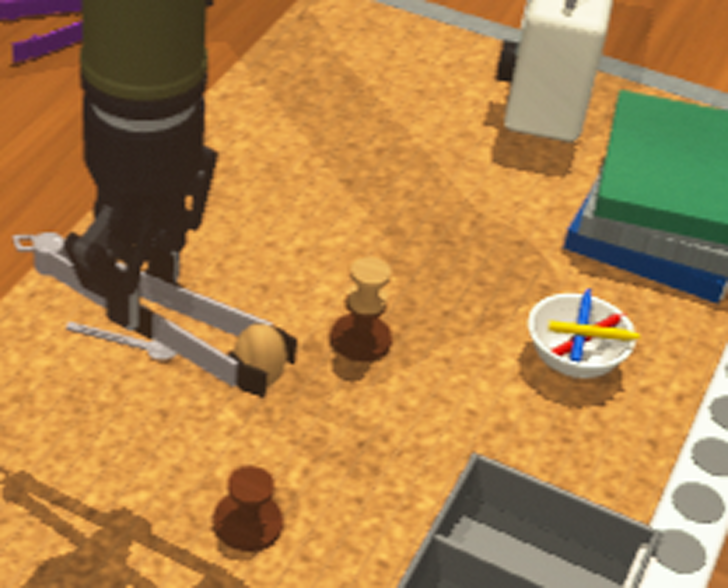

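The egg is held in the tong heads, about 11 cm above where it stood. Its stand is empty and the bobbin and bowl have not moved.

```bash
python3 -c "
from h import *
print(ticket.hand_in())"
```

```text
the job is handed in; nothing more can be done
None
```

The gripper picked up the steel tongs by their finger plates. It lowered the open heads over the egg, closed them on it and lifted it straight up off its stand. I handed the job in at about 9 s on the robot's clock, with the tongs still holding the egg; the hand-in gives no verdict.

**Last checks:**
- **Egg:** the top of the egg is at about 0.20 m, which puts its centre at about 0.18 m. That is about 11 cm above where it stood. It sits between the heads, with the tong tip computed at (0.641, −0.212, 0.181).
- **Grip:** the finger opening held at 37 mm through the lift with a 40 N squeeze, and joint speeds were close to zero (0.002 rad/s).
- **Other things:** depth readings at the jar and bowl changed by less than 1 mm. My numeric check for the bobbin read mostly the mat, but the last picture shows it standing in place. The brush and the clip were not measured, though nothing went near the brush and the clip showed no visible movement.

**Disagreement:** before the lift, the top and scene cameras differed by 3–5 mm on the egg's position. The clearance between egg and heads was about 10 mm each side, so this had no effect.

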